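# Set the amber tealight cup into the gap on the fondue tray

## Robot

A 6-joint arm with a two-finger parallel gripper is mounted at the origin on the work surface. World frame = base frame: x ahead of the robot, y to its left, z up, the work surface at z = 0. Lengths are in m, angles in rad, forces in N, time in s.
With the tool pointing down it reaches from about 0.25 to 0.725 m from the base axis. Payload 4 kg.
Tool frame: the origin (TCP) lies between the finger pads; the fingertips stand 11 mm ahead of it and the grasp point (between the pads) lies 8 mm behind it (bot.tip_extent is the distance from the TCP to the fingertips, in m); z points along the fingers, y is the line along which they close (so a half turn about z gives the same grasp; the last joint's range is limited). The gripper opens to 85 mm and grips with 20 to 120 N. Pads are 22 mm wide; open, the fingers measure 114 mm over their backs; the gripper's body (76 mm by 85 mm) begins 54 mm behind the grasp point. The pads swing forward as they close: fully open they stand 13 mm farther back than shut.
Start: joints at [1.21, 0.241, 0.005, 1.335, 0, 1.571], TCP at [0.177, 0.468, 0.242] pointing down, gripper open.
Joint ranges: [-2.72, 2.72], [-1.05, 1.87], [-1.09, 1.28], [-1.99, 2.15], [-1.42, 1.44], [-3.14, 3.14]. Speed limits (rad/s): [2.79, 2.79, 3.14, 3.14, 3.14, 3.14].

## Interface

Orientations are given as a unit quaternion [x, y, z, w].
In Python, from workcell import bot gives the robot as it stands. The module is installed in compiled form; this text tells all that it offers.
- The arm moves only by the tool drive_tool, never from a script. Its argument "rows" is a list of rows, each an object of numbers: "dx", "dy", "dz": the shift along the tool's x, y, z in units of 50 mm (1.0 is 50 mm); "wx", "wy", "wz": the turn, a rotation vector about the tool's x, y, z in units of 5 degrees (1.0 is 5 degrees); "hand": the finger opening in mm, from 0 to 85.4. A call has 1 to 20 rows; each row is the pose to reach, as a shift and turn from the pose commanded when the call began, along the tool's axes at that moment; what a row does not reach only later rows make up. A row lasts 1/10 s, in which the tool goes at most 50 mm and 8.59 degrees, less where a joint would pass 70% of its speed; a pose out of reach is approached as far as the arm can. A call with a gripper value outside its range is refused whole. The fingers move at their own pace and stop on an object; the grip force is fixed at half the most. Time passes only in rows, so rows that repeat a pose let the fingers close. It gives the time, the measured TCP pose, the force, the opening and the grip force at its end, in the units of the state.
- bot.get_obs(): the state, without advancing time (a new reading comes with each control period).
- bot.camera(name): name is "scene" or "top" or "wrist"; returns the picture (384x512x3 uint8, red, green, blue); there is no depth.
- bot.get_calibration(name): a dict with "vfov" (degrees; the focal length in pixels is half the picture's height over the tangent of half this angle, whatever the lens; pixels are square), "cx", "cy" (the principal point, pixels), "origin" and "rotation" of the camera in the world; the wrist camera has in their place "mount" (4x4, takes a point from camera to tool coordinates, whose origin is the TCP and whose axes are the flange's). Camera axes: x right, y up, looking along -z (the intrinsics and any distortion apply to the point x, -y, -z); pixel columns grow to the right and rows downward; lengths in m; the calibration is good to about 2 mm. A picture is of the moment at which its call begins: read the wrist's pose just before it. get_calibration takes no time and is no camera call.
- bot.job_done(): hands the job in; it is judged then, once.
Trained networks look in the newest picture that a camera, given by its name, has taken for a name from the list of things; names that differ only in an ending like _2 or _b are one class to them, and where a whole thing is asked for, a point or a joint stands for the part that bears it (a point fixed in the world has none). Each returns a list of dicts, best first, with "score" (0 to 1); they miss things now and then, are a little off and sometimes report something else, mostly with a low value. They report only what shows in the picture. A call takes as long as a camera call. They do not tell look-alikes from the thing itself.
- bot.look_for(camera, thing): "extent" ([centre column, centre row, width, height] in pixels, round what is visible of it).
- bot.outline_of(camera, thing): "region" (384x512 bool, what is visible of it) and "extent" ([centre column, centre row, width, height] in pixels, round what is visible of it).
The state is a dict: "clock": time; "joint_pos": joint angles; "joint_vel": joint speeds; "tau": joint torques, N m; "eef_pos": TCP position; "tool_rot": TCP orientation; "ft_force": force on the tool from outside, world axes, zero at the start; "ft_torque": the same for the moment, N m; "grip_width": finger opening in m; "grasp_force": force on a finger pad.
Only numpy, scipy, OpenCV 4.12 (cv2) and the standard library are available. Lean on these libraries where they do the work, as an engineer would, in place of code of your own. Each camera call takes 0.05 s, during which the arm holds its last target. There are 200 camera calls.

## Task

Pick up the amber glass tealight cup and set it, upright, into the gap between the two square white dishes on the round bamboo tray, in line with them. Lower it gently rather than dropping it, and do not push the two dishes out of place.

Things in the scene. Friction and masses are not known exactly. Their poses are not given: they have to be found in the camera images.
- amber_cup_center (a point): Centre, half-way up, of the loose amber glass tealight cup: an upright round cup 48 mm across and 60 mm tall (rim 30 mm above this point, underside 30 mm below), wall 3 mm, about 0.12 kg, with an unlit white tealight low inside. It stands on the white shelf (z = 0). A green glass cup and a white ceramic cup of the same shape stand near it, in any order, at least 110 mm from it centre to centre; these are not wanted. Its z axis points up; yaw has no meaning.
- gap (a point): Middle of the gap, on the inner floor of the round bamboo tray (fixed, 280 mm across, floor 10 mm above the shelf, rim 6 mm above that floor). Its z axis points up, its y axis runs along the row dish - gap - dish, its x axis across the row. The gap is about 68 mm wide along y (64 to 72), so a gripper that holds the cup along y would strike the dishes; along x, on both sides of the gap, the tray is empty.
- nut_dish_center (a point): Centre, half-way up, of the loose square white ceramic dish with hazelnuts, 60 x 60 mm and 50 mm tall, about 0.22 kg, standing on the tray floor about 64 mm from the gap's middle on its +y side, sides along the gap's axes within 3 degrees. z up.
- sugar_dish_center (a point): Centre, half-way up, of the loose square white ceramic dish with sugar cubes, the same size and mass, about 64 mm from the gap's middle on its -y side. z up.
Not all that is in view belongs to the job. What is shaped like the part that bears sugar_dish_center but blue or pink is not meant.

How it is judged:
By the outcome, as a careful person would: the job done as asked, in the order asked, and still so for the second after the job is handed in, with the robot touching nothing.
It also fails if it takes over 37 s, if anything falls off the work surface, if the arm or the gripper's body presses on something with over 40 N, if the wrist force passes 120 N, or if a joint passes its speed limit or range.

## Working session

There is one attempt and no reset: what is moved stays moved. The work goes in short steps, Python scripts to look and compute and a tool call to move; the robot and the scene stay as the last step left them, time stands still between calls to the robot, and variables do not carry over. Pictures are saved under pics/ and viewed, at most 10 in all, crops included, and the job is handed in when it is done.

Besides the shell and the picture viewer there is one more tool, called after "Call:" in YAML: its name, and indented under it one key for each argument. drive_tool: Moves the arm, as the interface text tells. Its arguments: {"type":"object","properties":{"rows":{"type":"array","items":{"type":"object","properties":{"dx":{"type":"number"},"dy":{"type":"number"},"dz":{"type":"number"},"wx":{"type":"number"},"wy":{"type":"number"},"wz":{"type":"number"},"hand":{"type":"number"}}}}},"required":["rows"]}

```bash
mkdir -p pics; python3 - <<'E'
from workcell import bot
import cv2,numpy as np
o=bot.get_obs();print(o['clock'],o['eef_pos'],o['tool_rot'])
ims=[]
for n in ['scene','top']:
    im=bot.camera(n);cv2.imwrite(f'pics/{n}0.png',im[:,:,::-1]);np.save(f'{n}0.npy',im)
    print(n,bot.get_calibration(n))
    for t in ['amber_cup_center','nut_dish_center','sugar_dish_center','gap']:
        try:
            for r in bot.look_for(n,t): print(t,round(r['score'],2),np.round(r['extent'],1))
        except Exception as e: print(t,e)
print(bot.get_calibration('wrist'))
E
```

```text
0.0 [0.17628954 0.46724865 0.24141073] [ 1.79407273e-01  9.83774345e-01 -1.01311254e-03 -2.05807896e-04]
scene {'vfov': 55.224284598835744, 'cx': 255.87377855814287, 'cy': 190.27039755773671, 'origin': array([ 1.02743989, -0.0395923 ,  0.85688971]), 'rotation': array([0.18994593, 0.17677583, 0.6445345 , 0.71919826])}
amber_cup_center 0.67 [199.9 165.2  19.8  24.3]
nut_dish_center 0.72 [365.3 194.2  31.6  33.1]
sugar_dish_center 0.9 [316.8 181.2  26.   37.3]
sugar_dish_center 0.82 [237.2 187.8  27.3  31.5]
sugar_dish_center 0.71 [312.9 109.1  26.3  30.8]
gap 0.73 [340.5 196.1 103.3  95. ]
top {'vfov': 57.526292321128444, 'cx': 247.89961704870862, 'cy': 196.42458871131856, 'origin': array([0.40771412, 0.0011822 , 0.9926024 ]), 'rotation': array([ 0.04869333, -0.07368651, -0.69940378,  0.70924862])}
amber_cup_center 0.55 [284.7 240.2  19.2  19.7]
nut_dish_center 0.75 [132.4 186.6  37.7  31. ]
sugar_dish_center 0.97 [158.2 306.5  29.5  24.3]
sugar_dish_center 0.94 [211.9 106.8  25.9  33.1]
sugar_dish_center 0.7 [252.4 211.4  28.   28.1]
sugar_dish_center 0.6 [175.1 210.4  27.9  30.1]
{'vfov': 59.64245578336524, 'cx': 260.5635678960002, 'cy': 195.78452777829628, 'mount': array([[-1.51931492e-03,  9.59339522e-01,  2.82250549e-01,
         7.13031861e-02],
       [ 9.99998846e-01,  1.46306542e-03,  4.10049465e-04,
        -4.97364161e-04],
       [-1.95743598e-05,  2.82250846e-01, -9.59340638e-01,
        -1.30395983e-01],
       [ 0.00000000e+00,  0.00000000e+00,  0.00000000e+00,
         1.00000000e+00]])}
```

View pics/scene0.png

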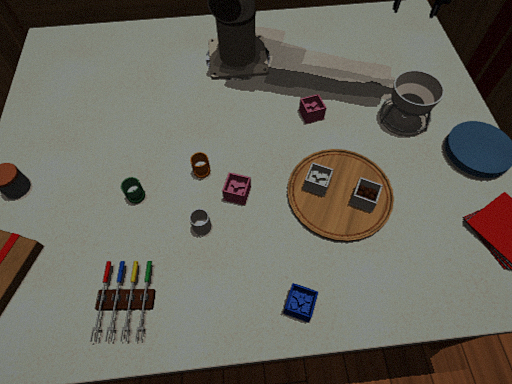

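View pics/top0.png

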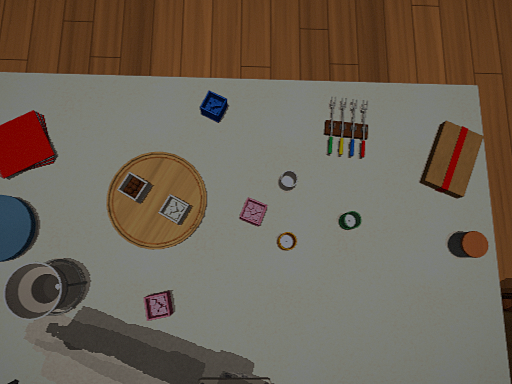

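The scene view shows amber at (200,165), the green cup at (132,190), the white cup at (200,222), and the tray with the sugar dish at (319,178) and the nut dish at (367,194). In the top view they are at amber (287,241), sugar (175,209) and nut (135,187), and the pink and blue dishes are decoys.

```bash
cat > h.py <<'E'
import numpy as np,cv2
from scipy.spatial.transform import Rotation as R
from workcell import bot
def cam(n,obs=None):
    c=bot.get_calibration(n); f=192/np.tan(np.radians(c['vfov']/2))
    if n=='wrist':
        T=np.eye(4);T[:3,:3]=R.from_quat(obs['tool_rot']).as_matrix();T[:3,3]=obs['eef_pos']
        M=T@c['mount'];return f,c['cx'],c['cy'],M[:3,3],M[:3,:3]
    return f,c['cx'],c['cy'],np.array(c['origin']),R.from_quat(c['rotation']).as_matrix()
def ray(k,p):
    f,cx,cy,o,Rm=k;d=Rm@np.array([(p[0]-cx)/f,-(p[1]-cy)/f,-1]);return o,d/np.linalg.norm(d)
def plane(k,p,z):
    o,d=ray(k,p);return o+d*(z-o[2])/d[2]
def tri(L):
    A=0;b=0
    for k,p in L:
        o,d=ray(k,p);P=np.eye(3)-np.outer(d,d);A=A+P;b=b+P@o
    x=np.linalg.solve(A,b)
    return x,[np.linalg.norm((np.eye(3)-np.outer(ray(k,p)[1],ray(k,p)[1]))@(x-k[3])) for k,p in L]
def proj(k,P):
    f,cx,cy,o,Rm=k;q=(np.asarray(P)-o)@Rm;return np.stack([cx+f*q[...,0]/-q[...,2],cy-f*q[...,1]/-q[...,2]],-1)
E
python3 - <<'E'
from h import *
s=cam('scene');t=cam('top')
out={}
for thing,ps,pt in [('amber_cup_center',(200,165),(286,241)),('nut_dish_center',(367,194),(135,187)),('sugar_dish_center',(319,178),(175,209))]:
    L=[]
    for n,k,p in (('scene',s,ps),('top',t,pt)):
        if n: 
            rs=[r for r in bot.outline_of(n,thing)]
            rs=[r for r in rs if np.hypot(*(np.array(r['extent'][:2])-p))<12]
            if rs: q=np.array(rs[0]['extent'][:2]);print(thing,n,np.round(rs[0]['extent'],1),round(rs[0]['score'],2))
            else: q=p;print(thing,n,'manual')
        L.append((k,q))
    x,e=tri(L);print(thing,np.round(x,4),np.round(e,4));out[thing]=x
g=(out['nut_dish_center']+out['sugar_dish_center'])/2;d=out['nut_dish_center']-out['sugar_dish_center']
print('gap',g,'sep',np.linalg.norm(d[:2]),'y axis ang',np.degrees(np.arctan2(d[1],d[0])),bot.get_obs()['clock'])
print(R.from_quat(bot.get_obs()['tool_rot']).as_matrix().round(3))
E
```

```text
amber_cup_center scene [199.7 166.4  20.3  23.5] 0.69
amber_cup_center top [285.6 239.3  19.4  17.7] 0.5
amber_cup_center [ 0.4587 -0.1384  0.0292] [0.0013 0.0013]
nut_dish_center scene [365.9 193.2  32.8  31.1] 0.9
nut_dish_center top [135.2 186.9  37.3  35.9] 0.88
nut_dish_center [0.5963 0.2798 0.0399] [0.0014 0.0014]
sugar_dish_center scene [316.9 180.1  26.3  33.2] 0.64
sugar_dish_center top [176.6 209.2  33.1  34.7] 0.64
sugar_dish_center [0.5376 0.1657 0.0299] [0.0015 0.0015]
gap [0.56695364 0.22277314 0.0348774 ] sep 0.1282831418308245 y axis ang 62.77000113571474 0.8
[[-0.936  0.353  0.   ]
 [ 0.353  0.936  0.   ]
 [-0.     0.    -1.   ]]
```

```bash
python3 - <<'E'
from h import *
s=cam('scene');t=cam('top')
print(proj(s,[.176,.467,.23]),proj(t,[.176,.467,.23]))
print(tri([(s,(418,85)),(t,(38,292))]),tri([(s,(405,122)),(t,(70,285))]))
a=np.radians(-96.5)
T=R.from_quat(bot.get_obs()['tool_rot']).as_matrix()
print(T.T@(np.array([.459,-.138,.20])-bot.get_obs()['eef_pos'])/.05)
E
```

```text
[411.08289817  17.11811256] [ -1.65223908 373.41978827]
(array([0.32359048, 0.47049274, 0.12407669]), [np.float64(0.00599983317014961), np.float64(0.005999833170149568)]) (array([ 0.33023044,  0.4738248 , -0.02395158]), [np.float64(0.015011667832239166), np.float64(0.015011667832239157)])
[-9.56331957 -9.34177922  0.84614708]
```

Call:
drive_tool:
  rows:
    - {"dx":-1,"dy":-1,"dz":0,"wz":1.5,"hand":85}
    - {"dx":-2,"dy":-2,"dz":0,"wz":3,"hand":85}
    - {"dx":-3,"dy":-3,"dz":0,"wz":4.5,"hand":85}
    - {"dx":-4,"dy":-4,"dz":0,"wz":6,"hand":85}
    - {"dx":-5,"dy":-5,"dz":0,"wz":7.5,"hand":85}
    - {"dx":-6,"dy":-6,"dz":0,"wz":9,"hand":85}
    - {"dx":-7,"dy":-7,"dz":0.2,"wz":11,"hand":85}
    - {"dx":-8,"dy":-8,"dz":0.4,"wz":13,"hand":85}
    - {"dx":-9,"dy":-9,"dz":0.6,"wz":15,"hand":85}
    - {"dx":-9.56,"dy":-9.34,"dz":0.8,"wz":17,"hand":85}
    - {"dx":-9.56,"dy":-9.34,"dz":0.85,"wz":19.3,"hand":85}
    - {"dx":-9.56,"dy":-9.34,"dz":0.85,"wz":19.3,"hand":85}
    - {"dx":-9.56,"dy":-9.34,"dz":0.85,"wz":19.3,"hand":85}
    - {"dx":-9.56,"dy":-9.34,"dz":0.85,"wz":19.3,"hand":85}
    - {"dx":-9.56,"dy":-9.34,"dz":0.85,"wz":19.3,"hand":85}
    - {"dx":-9.56,"dy":-9.34,"dz":0.85,"wz":19.3,"hand":85}
    - {"dx":-9.56,"dy":-9.34,"dz":0.85,"wz":19.3,"hand":85}
    - {"dx":-9.56,"dy":-9.34,"dz":0.85,"wz":19.3,"hand":85}

```text
invalid input at $.rows[0]: expected keys dx, dy, dz, wx, wy, wz, hand
```

Call:
drive_tool:
  rows:
    - {"dx":-1,"dy":-1,"dz":0,"wx":0,"wy":0,"wz":1.5,"hand":85}
    - {"dx":-2,"dy":-2,"dz":0,"wx":0,"wy":0,"wz":3,"hand":85}
    - {"dx":-3,"dy":-3,"dz":0,"wx":0,"wy":0,"wz":4.5,"hand":85}
    - {"dx":-4,"dy":-4,"dz":0,"wx":0,"wy":0,"wz":6,"hand":85}
    - {"dx":-5,"dy":-5,"dz":0,"wx":0,"wy":0,"wz":7.5,"hand":85}
    - {"dx":-6,"dy":-6,"dz":0,"wx":0,"wy":0,"wz":9,"hand":85}
    - {"dx":-7,"dy":-7,"dz":0.2,"wx":0,"wy":0,"wz":11,"hand":85}
    - {"dx":-8,"dy":-8,"dz":0.4,"wx":0,"wy":0,"wz":13,"hand":85}
    - {"dx":-9,"dy":-9,"dz":0.6,"wx":0,"wy":0,"wz":15,"hand":85}
    - {"dx":-9.56,"dy":-9.34,"dz":0.85,"wx":0,"wy":0,"wz":17,"hand":85}
    - {"dx":-9.56,"dy":-9.34,"dz":0.85,"wx":0,"wy":0,"wz":19.3,"hand":85}
    - {"dx":-9.56,"dy":-9.34,"dz":0.85,"wx":0,"wy":0,"wz":19.3,"hand":85}
    - {"dx":-9.56,"dy":-9.34,"dz":0.85,"wx":0,"wy":0,"wz":19.3,"hand":85}
    - {"dx":-9.56,"dy":-9.34,"dz":0.85,"wx":0,"wy":0,"wz":19.3,"hand":85}
    - {"dx":-9.56,"dy":-9.34,"dz":0.85,"wx":0,"wy":0,"wz":19.3,"hand":85}
    - {"dx":-9.56,"dy":-9.34,"dz":0.85,"wx":0,"wy":0,"wz":19.3,"hand":85}
    - {"dx":-9.56,"dy":-9.34,"dz":0.85,"wx":0,"wy":0,"wz":19.3,"hand":85}
    - {"dx":-9.56,"dy":-9.34,"dz":0.85,"wx":0,"wy":0,"wz":19.3,"hand":85}
    - {"dx":-9.56,"dy":-9.34,"dz":0.85,"wx":0,"wy":0,"wz":19.3,"hand":85}
    - {"dx":-9.56,"dy":-9.34,"dz":0.85,"wx":0,"wy":0,"wz":19.3,"hand":85}

```text
clock: 2.8
eef_pos: [0.4589, -0.1372, 0.2002]
tool_rot: [0.853, 0.522, 0.0, 0.0]
ft_force: [0.1, 0.4, 0.3]
grip_width: 0.0852
grasp_force: 0.0
```

```bash
cat > w.py <<'E'
import sys
from h import *
n,things=sys.argv[1],sys.argv[2:]
o=bot.get_obs();im=bot.camera('wrist');k=cam('wrist',o)
cv2.imwrite(f'pics/{n}.png',im[:,:,::-1])
T=R.from_quat(o['tool_rot']).as_matrix()
print('t',round(o['clock'],2),'tcp',o['eef_pos'].round(4),'F',np.round(o['ft_force'],1),'grip',o['grip_width'],o['grasp_force']);print(T.round(3))
import pickle
pickle.dump((k,im,o),open(f'{n}.pkl','wb'))
for th in things:
    for r in bot.outline_of('wrist',th):
        e=r['extent'];print(th,round(r['score'],2),np.round(e,1),'z.03',plane(k,e[:2],.03).round(4))
E
python3 w.py w1 amber_cup_center
```

```text
t 2.8 tcp [ 0.4589 -0.1372  0.2002] F [0.1 0.4 0.3] grip 0.08519000330273996 0.0
[[ 0.456  0.89   0.001]
 [ 0.89  -0.456 -0.   ]
 [ 0.     0.001 -1.   ]]
amber_cup_center 0.98 [257.6 185.4  55.3  61.4] z.03 [ 0.4536 -0.1424  0.03  ]
```

View pics/w1.png

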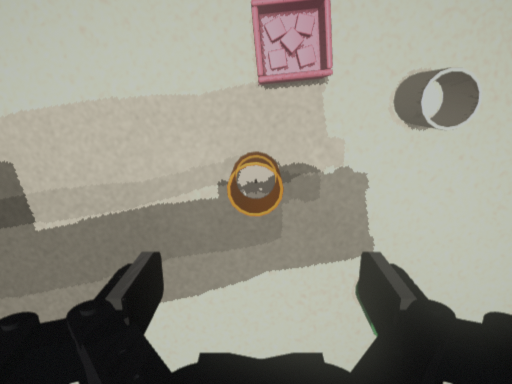

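The wrist view shows the amber rim ellipse centred at about (255.5,188), the pink dish at (291,40) and the white cup at (437,98). The fingers straddle the cup.

```bash
cat > fit.py <<'E'
from h import *
from scipy.optimize import least_squares
import pickle
th=np.linspace(0,2*np.pi,73)
C=np.concatenate([np.c_[.024*np.cos(th),.024*np.sin(th),0*th+z] for z in(-.03,.03)])
def ext(k,P):
    q=proj(k,P);a,b=q.min(0),q.max(0);return np.r_[(a+b)/2,b-a]
def fitcup(L,x0):
    return least_squares(lambda x:np.concatenate([ext(k,C+x)-e for k,e in L]),x0)
E
python3 - <<'E'
from fit import *
k,im,o=pickle.load(open('w1.pkl','rb'))
e=np.array([257.6,185.4,55.3,61.4])
r=fitcup([(k,e)],[.459,-.138,.03]);print(r.x,r.fun)
r=least_squares(lambda x:ext(k,C+[x[0],x[1],.03])-e,[.459,-.138]);print(r.x,r.fun)
print(plane(k,(255.5,188),.06))
T=R.from_quat(o['tool_rot']).as_matrix();print(((r.x-o['eef_pos'][:2])@T[:2,:2])/.05)
r=fitcup([(k,e),(cam('scene'),[199.7,166.4,20.3,23.5]),(cam('top'),[285.6,239.3,19.4,17.7])],[.459,-.138,.03]);print(r.x,r.fun.round(1))
E
```

```text
[ 0.45269432 -0.14448613  0.01243309] [-5.46850701e-04 -1.96358124e-01 -1.55915529e+00  1.46257952e+00]
[ 0.45503069 -0.14026892] [ 1.58247946e-03 -3.28543177e-01  1.92791301e+00  5.13985189e+00]
[ 0.45484391 -0.13679909  0.06      ]
[-0.08962808 -0.04003024]
[ 0.45352573 -0.14274172  0.01590689] [-0.1 -1.2 -0.9  2.1 -0.8  1.1  0.3  3.2  1.6  1.9  0.9  0.6]
```

Call:
drive_tool:
  rows:
    - {"dx":-0.07,"dy":-0.05,"dz":0.6,"wx":0,"wy":0,"wz":0,"hand":85}
    - {"dx":-0.07,"dy":-0.05,"dz":1.2,"wx":0,"wy":0,"wz":0,"hand":85}
    - {"dx":-0.07,"dy":-0.05,"dz":1.8,"wx":0,"wy":0,"wz":0,"hand":85}
    - {"dx":-0.07,"dy":-0.05,"dz":1.8,"wx":0,"wy":0,"wz":0,"hand":85}
    - {"dx":-0.07,"dy":-0.05,"dz":1.8,"wx":0,"wy":0,"wz":0,"hand":85}

```text
clock: 3.4
eef_pos: [0.4548, -0.1397, 0.11]
tool_rot: [0.853, 0.521, -0.0, -0.0]
ft_force: [-0.5, 0.5, -0.1]
grip_width: 0.0853
grasp_force: 0.0
```

```bash
python3 w.py w2 amber_cup_center
```

```text
t 3.4 tcp [ 0.4548 -0.1397  0.11  ] F [-0.5  0.5 -0.1] grip 0.08533882443430343 0.0
[[ 0.457  0.89  -0.001]
 [ 0.89  -0.457  0.   ]
 [-0.    -0.001 -1.   ]]
amber_cup_center 0.95 [258.4 212.4  82.5  95.6] z.03 [ 0.4529 -0.1411  0.03  ]
```

View pics/w2.png

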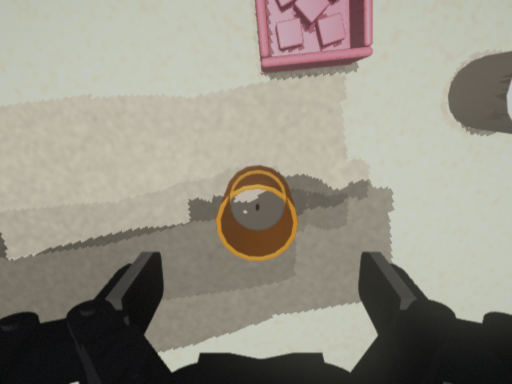

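The rim ellipse is centred at about (257.5,222), and the cup spans rows 166 to 260.

```bash
python3 - <<'E'
from fit import *
k1,_,_=pickle.load(open('w1.pkl','rb'));k,im,o=pickle.load(open('w2.pkl','rb'))
e1=np.array([257.6,185.4,55.3,61.4]);e=np.array([258.4,212.4,82.5,95.6])
r=fitcup([(k,e)],[.459,-.138,.03]);print(r.x,r.fun.round(1))
r=fitcup([(k,e),(k1,e1)],[.459,-.138,.03]);print(r.x,r.fun.round(1))
print('rim tri',tri([(k1,(255.5,188)),(k,(257.5,222))]),plane(k,(257.5,222),.06))
T=R.from_quat(o['tool_rot']).as_matrix();p=np.array([.4545,-.139]);print(((p-o['eef_pos'][:2])@T[:2,:2])/.05, ((r.x[:2]-o['eef_pos'][:2])@T[:2,:2])/.05)
E
```

```text
[ 0.45397324 -0.13934195  0.02582392] [-0.  -0.2 -0.9  0.9]
[ 0.45370145 -0.14077056  0.02325283] [ 0.7  0.5 -2.1 -0.2 -1.  -1.1  0.6  3.6]
rim tri (array([ 0.45485347, -0.13669328,  0.06037282]), [np.float64(4.544011279018845e-05), np.float64(4.5440112790286156e-05)]) [ 0.45474349 -0.13679878  0.06      ]
[ 0.00919941 -0.01258436] [-0.02959745 -0.01062778]
```

Call:
drive_tool:
  rows:
    - {"dx":0.02,"dy":0,"dz":0.4,"wx":0,"wy":0,"wz":0,"hand":85}
    - {"dx":0.02,"dy":0,"dz":0.8,"wx":0,"wy":0,"wz":0,"hand":85}
    - {"dx":0.02,"dy":0,"dz":1.2,"wx":0,"wy":0,"wz":0,"hand":85}
    - {"dx":0.02,"dy":0,"dz":1.56,"wx":0,"wy":0,"wz":0,"hand":85}
    - {"dx":0.02,"dy":0,"dz":1.56,"wx":0,"wy":0,"wz":0,"hand":85}
    - {"dx":0.02,"dy":0,"dz":1.56,"wx":0,"wy":0,"wz":0,"hand":65}
    - {"dx":0.02,"dy":0,"dz":1.56,"wx":0,"wy":0,"wz":0,"hand":55}
    - {"dx":0.02,"dy":0,"dz":1.56,"wx":0,"wy":0,"wz":0,"hand":50}
    - {"dx":0.02,"dy":0,"dz":1.56,"wx":0,"wy":0,"wz":0,"hand":45}
    - {"dx":0.02,"dy":0,"dz":1.56,"wx":0,"wy":0,"wz":0,"hand":35}
    - {"dx":0.02,"dy":0,"dz":1.56,"wx":0,"wy":0,"wz":0,"hand":30}
    - {"dx":0.02,"dy":0,"dz":1.56,"wx":0,"wy":0,"wz":0,"hand":30}
    - {"dx":0.02,"dy":0,"dz":1.56,"wx":0,"wy":0,"wz":0,"hand":30}
    - {"dx":0.02,"dy":0,"dz":1.56,"wx":0,"wy":0,"wz":0,"hand":30}

```text
clock: 4.9
eef_pos: [0.4564, -0.1392, 0.0335]
tool_rot: [0.853, 0.521, 0.001, 0.001]
ft_force: [-1.3, 0.6, 6.0]
grip_width: 0.0474
grasp_force: 60.7
```

Call:
drive_tool:
  rows:
    - {"dx":0,"dy":0,"dz":-0.3,"wx":0,"wy":0,"wz":0,"hand":30}
    - {"dx":0,"dy":0,"dz":-0.9,"wx":0,"wy":0,"wz":0,"hand":30}
    - {"dx":0,"dy":0,"dz":-1.6,"wx":0,"wy":0,"wz":0,"hand":30}
    - {"dx":0.3,"dy":-0.1,"dz":-2.3,"wx":0,"wy":0,"wz":0,"hand":30}
    - {"dx":0.9,"dy":-0.2,"dz":-2.9,"wx":0,"wy":0,"wz":0,"hand":30}
    - {"dx":1.6,"dy":-0.4,"dz":-3.4,"wx":0,"wy":0,"wz":0,"hand":30}
    - {"dx":2.3,"dy":-0.6,"dz":-3.8,"wx":0,"wy":0,"wz":0,"hand":30}
    - {"dx":3,"dy":-0.8,"dz":-4.1,"wx":0,"wy":0,"wz":0,"hand":30}
    - {"dx":3.7,"dy":-0.95,"dz":-4.1,"wx":0,"wy":0,"wz":0,"hand":30}
    - {"dx":4.3,"dy":-1.1,"dz":-4.1,"wx":0,"wy":0,"wz":0,"hand":30}
    - {"dx":4.8,"dy":-1.25,"dz":-4.1,"wx":0,"wy":0,"wz":0,"hand":30}
    - {"dx":5.1,"dy":-1.3,"dz":-4.1,"wx":0,"wy":0,"wz":0,"hand":30}
    - {"dx":5.25,"dy":-1.33,"dz":-4.1,"wx":0,"wy":0,"wz":0,"hand":30}
    - {"dx":5.25,"dy":-1.33,"dz":-4.1,"wx":0,"wy":0,"wz":0,"hand":30}
    - {"dx":5.25,"dy":-1.33,"dz":-4.1,"wx":0,"wy":0,"wz":0,"hand":30}

```text
clock: 6.4
eef_pos: [0.516, 0.124, 0.2367]
tool_rot: [0.854, 0.521, -0.0, 0.0]
ft_force: [-0.9, -0.5, -0.9]
grip_width: 0.0475
grasp_force: 61.8
```

```bash
python3 w.py w3 sugar_dish_center nut_dish_center
```

```text
t 6.4 tcp [0.516  0.124  0.2367] F [-0.9 -0.5 -0.9] grip 0.047459535375670256 61.83698706328869
[[ 0.457  0.889 -0.   ]
 [ 0.889 -0.457 -0.001]
 [-0.001 -0.    -1.   ]]
sugar_dish_center 0.79 [359.5 267.6  24.7  36. ] z.03 [ 0.5635 -0.0264  0.03  ]
sugar_dish_center 0.71 [256.5 123.7  65.8  66.2] z.03 [0.534  0.1667 0.03  ]
sugar_dish_center 0.67 [ 41.5 202.9  82.9  86.8] z.03 [0.2944 0.1981 0.03  ]
nut_dish_center 0.57 [257.7   8.8  73.4  17.7] z.03 [0.5818 0.2562 0.03  ]
nut_dish_center 0.22 [258.1  93.4 284.7 186.1] z.03 [0.5485 0.1913 0.03  ]
```

View pics/w3.png

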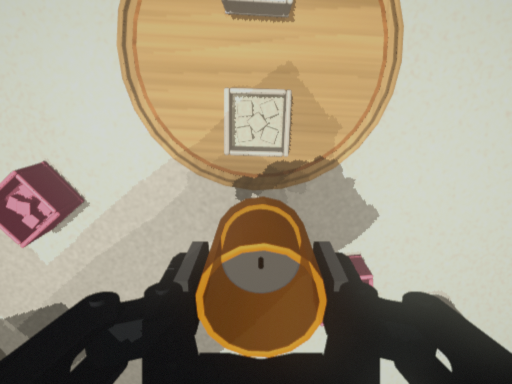

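The sugar dish's top corners are at about (224,89), (292,90), (290,157) and (225,156). The nut dish's near edge is at row 10–17, and the cup is held upright.

Call:
drive_tool:
  rows:
    - {"dx":0.4,"dy":0,"dz":0,"wx":0,"wy":0,"wz":0,"hand":30}
    - {"dx":1,"dy":0,"dz":0,"wx":0,"wy":0,"wz":0,"hand":30}
    - {"dx":1.6,"dy":0,"dz":0,"wx":0,"wy":0,"wz":0,"hand":30}
    - {"dx":2,"dy":0,"dz":0,"wx":0,"wy":0,"wz":0,"hand":30}
    - {"dx":2.22,"dy":0,"dz":0,"wx":0,"wy":0,"wz":0,"hand":30}
    - {"dx":2.22,"dy":0,"dz":0,"wx":0,"wy":0,"wz":0,"hand":30}
    - {"dx":2.22,"dy":0,"dz":0,"wx":0,"wy":0,"wz":0,"hand":30}

```text
clock: 7.25
eef_pos: [0.5666, 0.2227, 0.2366]
tool_rot: [0.854, 0.521, -0.001, 0.0]
ft_force: [-0.2, 0.1, -1.2]
grip_width: 0.0474
grasp_force: 61.8
```

```bash
python3 w.py w4 nut_dish_center
```

```text
t 7.25 tcp [0.5666 0.2227 0.2366] F [-0.2  0.1 -1.2] grip 0.04738903322528415 61.83970034122467
[[ 0.457  0.889 -0.001]
 [ 0.889 -0.457 -0.001]
 [-0.001 -0.    -1.   ]]
nut_dish_center 0.83 [260.7 102.8  68.   77.3] z.03 [0.5973 0.2811 0.03  ]
```

View pics/w4.png

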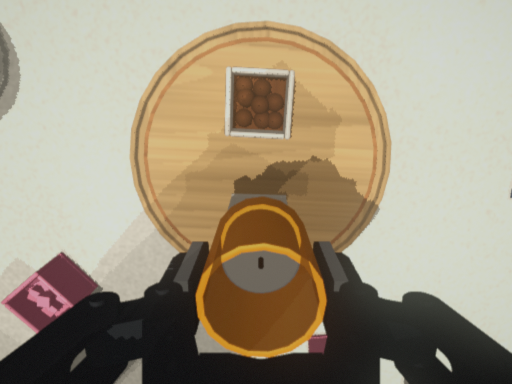

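The nut dish's top corners are at about (227,67), (294,70), (291,138) and (225,135). The sugar dish's far top edge is at row 195, and the rim of the held cup is centred at about (261,300).

```bash
python3 - <<'E'
from fit import *
k3,i3,o3=pickle.load(open('w3.pkl','rb'));k4,i4,o4=pickle.load(open('w4.pkl','rb'))
S=np.array([plane(k3,p,.06) for p in [(224,89),(292,90),(290,157),(225,156)]])
N=np.array([plane(k4,p,.06) for p in [(227,67),(294,70),(291,138),(225,135)]])
for Q in(S,N): print('centre',Q.mean(0).round(4),'sides',np.linalg.norm(Q-np.roll(Q,-1,0),axis=1).round(4))
print('tri far edge sugar',tri([(k3,(258,89.5)),(k4,(260,195.5))]))
s,n=S.mean(0),N.mean(0);d=n-s;g=(s+n)/2
print('gap',g.round(4),'sep',np.linalg.norm(d[:2]),'ang',np.degrees(np.arctan2(d[1],d[0])))
T=R.from_quat(o4['tool_rot']).as_matrix();print('to go, tool units',((g-o4['eef_pos'])@T)/.05)
# edges along tool x
X=lambda p:(p-o4['eef_pos'])@T[:,0]*1e3
print('sugar far edge',[X(p).round(1) for p in S[:2]],'nut near edge',[X(p).round(1) for p in N[2:]], 'sugar edge from w4',X(plane(k4,(260,195.5),.06)).round(1))
print('held cup rim centre in tool mm', [(T.T@(plane(k4,(261,300),o4['eef_pos'][2]+h)-o4['eef_pos'])*1e3).round(1) for h in(.0265,)])
cv2.imwrite('pics/crop.png',cv2.resize(np.hstack([i3[0:180,180:340],i4[40:220,180:340]])[:,:,::-1],None,fx=2.5,fy=2.5,interpolation=cv2.INTER_CUBIC))
E
```

```text
centre [0.5362 0.1678 0.06  ] sides [0.0594 0.0591 0.0601 0.059 ]
centre [0.5961 0.2817 0.06  ] sides [0.0576 0.058  0.06   0.0579]
tri far edge sugar (array([0.55083689, 0.19451936, 0.01455621]), [np.float64(0.0007709520980104975), np.float64(0.0007709520980105088)])
gap [0.5662 0.2247 0.06  ] sep 0.1286342935119751 ang 62.26819790604852
to go, tool units [ 0.03496764 -0.02475347  3.53288303]
sugar far edge [np.float64(-32.6), np.float64(-33.5)] nut near edge [np.float64(35.7), np.float64(38.5)] sugar edge from w4 -18.7
held cup rim centre in tool mm [array([  2.1,   0.6, -26.5])]
```

View pics/crop.png

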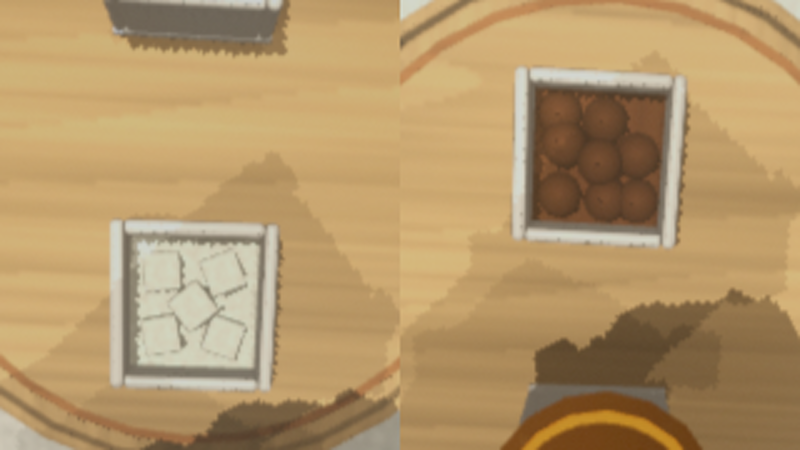

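Sizes and heights check out: sides are about 59 mm, and the sugar dish's floor edge seen in w4 agrees with its top edge from w3. The gap runs from −33 to +36 mm in tool x, and the cup sits at about +1.8 mm, so it's already centred. I'll lower it with a small dy correction.

Call:
drive_tool:
  rows:
    - {"dx":0,"dy":-0.03,"dz":0.5,"wx":0,"wy":0,"wz":-0.05,"hand":30}
    - {"dx":0,"dy":-0.03,"dz":1.1,"wx":0,"wy":0,"wz":0,"hand":30}
    - {"dx":0,"dy":-0.03,"dz":1.7,"wx":0,"wy":0,"wz":0,"hand":30}
    - {"dx":0,"dy":-0.03,"dz":2.2,"wx":0,"wy":0,"wz":0,"hand":30}
    - {"dx":0,"dy":-0.03,"dz":2.5,"wx":0,"wy":0,"wz":0,"hand":30}
    - {"dx":0,"dy":-0.03,"dz":2.7,"wx":0,"wy":0,"wz":0,"hand":30}
    - {"dx":0,"dy":-0.03,"dz":2.9,"wx":0,"wy":0,"wz":0,"hand":30}
    - {"dx":0,"dy":-0.03,"dz":3.1,"wx":0,"wy":0,"wz":0,"hand":30}
    - {"dx":0,"dy":-0.03,"dz":3.3,"wx":0,"wy":0,"wz":0,"hand":30}
    - {"dx":0,"dy":-0.03,"dz":3.45,"wx":0,"wy":0,"wz":0,"hand":30}
    - {"dx":0,"dy":-0.03,"dz":3.6,"wx":0,"wy":0,"wz":0,"hand":30}
    - {"dx":0,"dy":-0.03,"dz":3.7,"wx":0,"wy":0,"wz":0,"hand":30}
    - {"dx":0,"dy":-0.03,"dz":3.75,"wx":0,"wy":0,"wz":0,"hand":30}
    - {"dx":0,"dy":-0.03,"dz":3.75,"wx":0,"wy":0,"wz":0,"hand":30}
    - {"dx":0,"dy":-0.03,"dz":3.75,"wx":0,"wy":0,"wz":0,"hand":30}

```text
clock: 8.85
eef_pos: [0.5658, 0.2245, 0.0496]
tool_rot: [0.853, 0.521, 0.0, 0.0]
ft_force: [-0.6, 0.7, -0.7]
grip_width: 0.0472
grasp_force: 61.8
```

```bash
python3 w.py w5 && python3 - <<'E'
import cv2
a=cv2.imread('pics/w5.png');cv2.imwrite('pics/w5b.png',a)
E
```

```text
t 8.85 tcp [0.5658 0.2245 0.0496] F [-0.6  0.7 -0.7] grip 0.04717344841065683 61.83929666876793
[[ 0.457  0.89   0.001]
 [ 0.89  -0.457  0.   ]
 [ 0.     0.    -1.   ]]
```

View pics/w5.png

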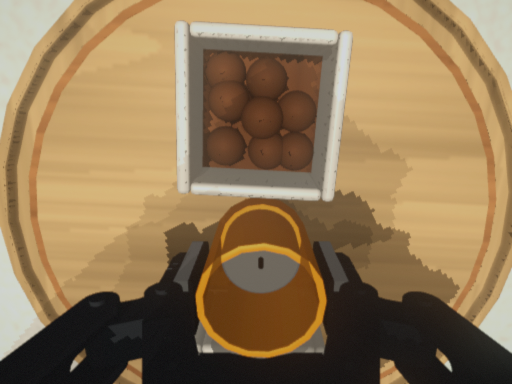

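The cup is in the gap, with the nut dish's near edge at row 193 and about 10 mm of clearance. I'll lower it the last few mm.

Call:
drive_tool:
  rows:
    - {"dx":-0.01,"dy":0,"dz":0.04,"wx":0,"wy":0,"wz":0,"hand":30}
    - {"dx":-0.01,"dy":0,"dz":0.08,"wx":0,"wy":0,"wz":0,"hand":30}
    - {"dx":-0.01,"dy":0,"dz":0.1,"wx":0,"wy":0,"wz":0,"hand":30}
    - {"dx":-0.01,"dy":0,"dz":0.12,"wx":0,"wy":0,"wz":0,"hand":30}
    - {"dx":-0.01,"dy":0,"dz":0.12,"wx":0,"wy":0,"wz":0,"hand":30}

```text
clock: 9.4
eef_pos: [0.5653, 0.2239, 0.0436]
tool_rot: [0.853, 0.521, 0.0, -0.0]
ft_force: [-0.9, 0.1, 1.6]
grip_width: 0.0476
grasp_force: 62.1
```

Call:
drive_tool:
  rows:
    - {"dx":0,"dy":0,"dz":0.01,"wx":0,"wy":0,"wz":0,"hand":30}
    - {"dx":0,"dy":0,"dz":0.02,"wx":0,"wy":0,"wz":0,"hand":30}
    - {"dx":0,"dy":0,"dz":0.02,"wx":0,"wy":0,"wz":0,"hand":30}

```text
clock: 9.7
eef_pos: [0.5653, 0.2239, 0.0436]
tool_rot: [0.853, 0.521, 0.0, 0.0]
ft_force: [-3.7, -0.9, 6.2]
grip_width: 0.0474
grasp_force: 62.6
```

Contact: z has stopped at 0.0436 and the force is 6 N. Next is a gradual release.

Call:
drive_tool:
  rows:
    - {"dx":0,"dy":0,"dz":0.01,"wx":0,"wy":0,"wz":0,"hand":46}
    - {"dx":0,"dy":0,"dz":0.0,"wx":0,"wy":0,"wz":0,"hand":49}
    - {"dx":0,"dy":0,"dz":0.0,"wx":0,"wy":0,"wz":0,"hand":54}
    - {"dx":0,"dy":0,"dz":0.0,"wx":0,"wy":0,"wz":0,"hand":62}
    - {"dx":0,"dy":0,"dz":0.0,"wx":0,"wy":0,"wz":0,"hand":72}
    - {"dx":0,"dy":0,"dz":0.0,"wx":0,"wy":0,"wz":0,"hand":80}
    - {"dx":0,"dy":0,"dz":0.0,"wx":0,"wy":0,"wz":0,"hand":80}
    - {"dx":0,"dy":0,"dz":-0.2,"wx":0,"wy":0,"wz":0,"hand":80}
    - {"dx":0,"dy":0,"dz":-0.6,"wx":0,"wy":0,"wz":0,"hand":80}
    - {"dx":0,"dy":0,"dz":-1.2,"wx":0,"wy":0,"wz":0,"hand":80}
    - {"dx":0,"dy":0,"dz":-2,"wx":0,"wy":0,"wz":0,"hand":80}
    - {"dx":0,"dy":0,"dz":-2.8,"wx":0,"wy":0,"wz":0,"hand":80}
    - {"dx":-0.6,"dy":0,"dz":-3.4,"wx":0,"wy":0,"wz":0,"hand":80}
    - {"dx":-1.2,"dy":0,"dz":-3.6,"wx":0,"wy":0,"wz":0,"hand":80}
    - {"dx":-1.6,"dy":0,"dz":-3.6,"wx":0,"wy":0,"wz":0,"hand":80}
    - {"dx":-1.6,"dy":0,"dz":-3.6,"wx":0,"wy":0,"wz":0,"hand":80}

```text
clock: 11.3
eef_pos: [0.5282, 0.1509, 0.2243]
tool_rot: [0.854, 0.52, 0.001, 0.0]
ft_force: [-0.2, 0.1, 0.6]
grip_width: 0.08
grasp_force: 0.0
```

```bash
python3 w.py w6 amber_cup_center sugar_dish_center nut_dish_center
```

```text
t 11.3 tcp [0.5282 0.1509 0.2243] F [-0.2  0.1  0.6] grip 0.08001936265076562 0.0
[[ 0.459  0.888  0.002]
 [ 0.888 -0.459  0.   ]
 [ 0.001  0.002 -1.   ]]
amber_cup_center 0.92 [261.6  84.4  55.2  63.3] z.03 [0.5678 0.2237 0.03  ]
sugar_dish_center 0.74 [338.1 317.6  54.1  73.7] z.03 [ 0.5295 -0.0387  0.03  ]
sugar_dish_center 0.55 [258.2 154.8  66.9  72.6] z.03 [0.5349 0.1673 0.03  ]
nut_dish_center 0.81 [258.9  24.6  70.4  49.3] z.03 [0.5886 0.2691 0.03  ]
```

View pics/w6.png

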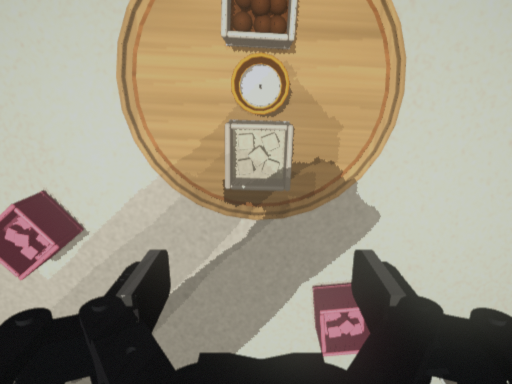

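The cup stands upright at (261,84), centred between the nut dish's edge (row 45) and the sugar dish's edge (row 121). It is in line with both (columns 258–261), and the sugar dish measures where it did before.

```bash
python3 -c "
from workcell import bot
print(bot.job_done())"
```

```text
the job is handed in; nothing more can be done
None
```

The amber cup stands upright in the gap, in line with the two dishes, lowered to contact before release with the dishes not visibly moved, and I handed the job in at about 11.5 s on the robot's clock.

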